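# Put the maker's stamp back in its slide-lid case

## Robot

A 6-joint arm with a two-finger parallel gripper is mounted at the origin on the work surface. World frame = base frame: x ahead of the robot, y to its left, z up, the work surface at z = 0. Lengths are in m, angles in rad, forces in N, time in s.
With the tool pointing down it reaches from about 0.35 to 0.775 m from the base axis. Payload 7.3 kg.
Tool frame: the origin (TCP) lies at the very end of the fingers, on their centre line; the grasp point (between the pads) lies 19 mm behind it (robot.hold_point_z is the distance from the TCP to the grasp point, in m); z points along the fingers, y is the direction in which the jaws open and shut (so a half turn about z gives the same grasp; the last joint's range is limited). The gripper opens to 92 mm and grips with 3 to 60 N. Pads are 19 mm wide; open, the fingers measure 130 mm over their backs; the gripper's body (75 mm by 190 mm) begins 47 mm behind the grasp point.
Start: joints at [-1.297, 0.342, 1.524, -0, 1.275, -0.146], TCP at [0.214, -0.479, 0.227] pointing down, gripper open.
Joint ranges: [-2.53, 2.53], [-0.77, 2.02], [0.04, 2.7], [-1, 4.14], [0.28, 2.66], [-3.11, 3.11]. Speed limits (rad/s): [2.57, 2.57, 3.14, 3.14, 3.14, 3.14].

## Interface

Orientations are given as [roll, pitch, yaw] about the fixed x, y, z axes, in that order (R = Rz(yaw) Ry(pitch) Rx(roll)).
In Python, from cell import monitor, viewer, robot gives the robot as it stands.
- The arm moves only by the tool move_arm, never from a script. Its argument "deltas" is a list of rows, each an object of numbers: "x", "y", "z": the shift along the tool's x, y, z in m; "wx", "wy", "wz": the turn, a rotation vector about the tool's x, y, z in degrees; "hand": the opening, from 0 (shut) to 1 (fully open). In form: [{"x": .., "y": .., "z": .., "wx": .., "wy": .., "wz": .., "hand": ..}, ...]. A call has 1 to 8 rows; each row is the pose to reach, as a shift and turn from the pose commanded when the call began, along the tool's axes at that moment; what a row does not reach only later rows make up. A row lasts 1/8 s, in which the tool goes at most 62.5 mm and 10.7 degrees, less where a joint would pass 70% of its speed; a pose out of reach is approached as far as the arm can. A call with a gripper value outside its range is refused whole. The fingers move at their own pace and stop on an object; "grip_force" is the grip in N (left out, the last holds). Time passes only in rows, so rows that repeat a pose let the fingers close. It gives the time, the measured TCP pose, the force and the opening at its end, in the units of the state.
- monitor.observe(): the state, without advancing time (a new reading comes with each control period).
- viewer.read_camera(name): name is "side" or "top"; returns the picture (420x560x3 uint8, red, green, blue); there is no depth.
- viewer.camera_params(name): a dict with "camera_matrix" (3x3 intrinsics, pixels), "R" (3x3) and "t" (3): a world point X has camera coordinates R X + t. Camera axes: x right, y down, z forward; pixel columns grow to the right and rows downward; lengths in m; the calibration is good to about 2 mm. A picture is of the moment at which its call begins. camera_params takes no time and is no camera call.
- robot.hand_in(): hands the job in, once; it reports no verdict.
The state is a dict: "time": time; "qpos": joint angles; "qvel": joint speeds; "joint_efforts": joint torques, N m; "tool_pos": TCP position; "tool_rot": TCP orientation; "contact_force": force on the tool from outside, world axes, zero at the start; "torque": the same for the moment, N m; "opening": finger opening in m.
Only numpy, scipy, OpenCV 4.12 (cv2) and the standard library are available. Lean on these libraries where they do the work, as an engineer would, in place of code of your own. Each camera call takes 0.05 s, during which the arm holds its last target. There are 200 camera calls.

## Task

Put the maker's stamp (red-brown handle, brass head) away in its wooden slide-lid case: slide the lid back far enough to uncover the empty felt-lined bed, lay the stamp gently down flat in that bed with its thin neck in the forked rest, then slide the lid fully shut over it. Leave the other stamp in its bed and do not disturb the other things on the bench.

Things in the scene. Friction and masses are not known exactly. Their poses are not given: they have to be found in the camera images.
- case: Open-topped beech case, fixed, 144 (x) by 206 (y) by 50 mm high (z up), walls 8 mm, inner floor 6 mm above its underside. Origin: centre of its underside. The lid slides in grooves along its y axis, out over the low -y end (38 mm high); +y is the closed end. Two tool beds, centred at x = 0, y = +57 and -3 mm, tools along x. Beyond y = -50 mm a 34 mm high divider and fixed steel dies.
- lid (a joint): Travel in m of the flat plywood lid (135 x 201 x 6 mm, top 44 mm above the case's underside) along the case's -y: 0 fully shut, grows as it opens; at its stop, 0.150, both beds are clear and it overhangs the low end. Starts 0 to 0.04 open, takes about 2 N to slide, stays where it is left. It jams on anything higher than 38 mm above the case's underside.
- lid_pull (a point): Middle, half-way up, of the red-brown wooden pull strip across the lid's top: 70 mm along the case's x, 12 mm thick along its y, standing 14 mm above the lid's top; the point is 51 mm above the case's underside, at case y = -65 mm minus the lid's travel. The case's side walls, 128 mm apart, rise 6 mm above the lid's top. Axes as the case.
- lid_edge (a point): Middle of the lid's inner end edge, on top: at case y = +98 mm minus the lid's travel; all at smaller case y is covered.
- bed: The empty bed: thin wine-red felt strip 118 x 40 mm on the case's inner floor, in either bed. Origin: its centre, at floor height; axes as the case. The stamp lies along x, head towards +x beyond the forked neck rest at x = 27 to 37 mm: a saddle 6 mm above the floor between two prongs 16 mm high, 20 mm apart inside, 44 mm outside. Then stamp_mid is right above the origin, 12 mm up.
- stamp_mid (a point): Centre (half-way up and along) of the loose maker's stamp, lying flat along its x, z up, 112 mm long: red-brown square handle and steel ferrule 24 x 24 mm from x = -56 to +20 mm, steel neck 10 mm in diameter to +44, square brass head 24 x 24 mm to +56. 0.08 to 0.17 kg, balances 4 mm in front of this point; the bench mat under it is 12 mm below the point.
- other_stamp: Stamp of the same size with a black handle and steel head, lying in the other bed of the case, 60 mm from the empty one. Leave it there. Origin: underside centre; x along it.
- awl: Awl with pale wooden handle 90 x 22 x 22 mm and a steel spike, 139 mm long in all, lying on the bench. Origin: underside, 30 mm in front of the middle of the handle; x points along the spike. Leave alone.
- mallet: Wooden mallet standing on its barrel-shaped head (76 mm diameter, 90 mm high), handle level at 45 mm height, sticking out 230 mm along its x. Origin: centre of the head's underside. Leave alone.
- jar: Black jar with white cap, 68 mm diameter, 75 mm high. Origin: underside centre. Leave alone.
- folder: Flat white bone folder 140 x 20 x 6 mm along its x. Origin: underside centre. Leave alone.
Things that resemble listed ones, but are neither listed nor needed, are in the scene too. Leave any green or turquoise look-alike of the part that bears stamp_mid alone.

How it is judged:
On the way, in this order (a step that is already met when the one before it is completed fails the run):
1. the lid is slid back so that its edge is clear of the empty bed (at least 15 mm past the bed's middle) (y of lid_edge in the frame of bed below -0.015 m), for 0.2 s.
2. the stamp lies flat and released in the empty bed (x of stamp_mid in the frame of bed between -0.012 and 0.012 m and y of stamp_mid in the frame of bed between -0.012 and 0.012 m and z of stamp_mid in the frame of bed below 0.016 m and contact force between the fingers and stamp below 0.1 N), for 0.2 s.
At the end, for the whole second after the job is handed in: Lid fully shut (within 4 mm) and still; the stamp under it at rest, flat in the felt-lined bed with its neck in the forked rest: its middle within 12 mm of the bed's middle along and across and under 16 mm above the floor. The other stamp is still in its bed (moved under 15 mm) (value of joint lid below 0.004 m and velocity of joint lid between -0.01 and 0.01 m/s and x of stamp_mid in the frame of bed between -0.012 and 0.012 m and y of stamp_mid in the frame of bed between -0.012 and 0.012 m and z of stamp_mid in the frame of bed below 0.016 m and linear speed of stamp below 0.02 m/s and distance of other_stamp from where it was at the start of the episode below 0.015 m); the robot touches nothing.
It fails at once if the stamp is dropped or thrown into its bed (moves faster than 0.5 m/s within 60 mm of the bed's middle) (distance between stamp_mid and bed below 0.06 m and linear speed of stamp above 0.5 m/s).
It fails at once if the other stamp is shifted more than 15 mm (distance of other_stamp from where it was at the start of the episode above 0.015 m).
It fails at once if a bystander (awl, mallet, jar, bone folder) is moved more than 30 mm (distance of any of awl, mallet, jar, folder from where it was at the start of the episode above 0.03 m).
It also fails if it takes over 67 s, if anything falls off the work surface, if the arm or the gripper's body presses on something with over 40 N, if the wrist force passes 120 N, or if a joint passes its speed limit or range.

## Working session

There is one attempt and no reset: what is moved stays moved. The work goes in short steps, Python scripts to look and compute and a tool call to move; the robot and the scene stay as the last step left them, time stands still between calls to the robot, and variables do not carry over. Pictures are saved under pics/ and viewed, about 8 in all and at most 12, crops included, and the job is handed in when it is done.

Besides the shell and the picture viewer there is one more tool, called after "Emit:" in YAML: its name, and indented under it one key for each argument. move_arm: Moves the arm, as the interface text tells. Its arguments: {"type":"object","properties":{"deltas":{"type":"array","items":{"type":"object","properties":{"x":{"type":"number"},"y":{"type":"number"},"z":{"type":"number"},"wx":{"type":"number"},"wy":{"type":"number"},"wz":{"type":"number"},"hand":{"type":"number"}}}},"grip_force":{"type":"number"}},"required":["deltas"]}

```bash
mkdir -p pics; cat > h.py <<'E'
import numpy as np, cv2
from cell import monitor, viewer, robot
def snap(n,f):
    im=viewer.read_camera(n); cv2.imwrite('pics/'+f,im[:,:,::-1]); return im
def ray(n,u,v,z):
    p=viewer.camera_params(n);R=np.array(p['R']);t=np.array(p['t']);K=np.array(p['camera_matrix'])
    d=R.T@np.linalg.solve(K,[u,v,1]);c=-R.T@t
    return c+d*(z-c[2])/d[2]
def proj(n,X):
    p=viewer.camera_params(n);q=np.array(p['camera_matrix'])@(np.array(p['R'])@X+np.array(p['t']));return q[:2]/q[2]
E
python3 - <<'E'
from h import *
snap('top','t0.png');snap('side','s0.png')
s=monitor.observe();print(s)
for n in('top','side'):
    p=viewer.camera_params(n);print(n,p['camera_matrix'],-np.array(p['R']).T@np.array(p['t']))
E
```

```text
{'time': 0.1, 'qpos': array([-1.29700423e+00,  3.42651452e-01,  1.52488596e+00, -1.98587759e-05,
        1.27541653e+00, -1.45980365e-01]), 'qvel': array([ 8.95499692e-04, -2.80430894e-03, -2.17480739e-03, -7.41941519e-04,
       -2.10307721e-03, -3.58605646e-05]), 'joint_efforts': array([ 1.97006746e-03, -4.32002413e+01, -2.44696105e+01,  7.18766288e-02,
        5.26052120e-02, -5.21316963e-05]), 'tool_pos': array([ 0.21389288, -0.47906621,  0.2261277 ]), 'tool_rot': array([-3.14024308e+00, -1.79227582e-04,  4.19778135e-01]), 'contact_force': array([-0.21828519, -0.54183115, -0.05933584]), 'torque': array([-0.01914958,  0.06254814,  0.01532976]), 'opening': 0.0915898970772161}
top [[401.21715794   0.         275.88003896]
 [  0.         401.21715794 210.61601155]
 [  0.           0.           1.        ]] [ 0.44231834 -0.07395988  1.18640774]
side [[395.64778589   0.         279.19371642]
 [  0.         395.64778589 215.09288463]
 [  0.           0.           1.        ]] [ 0.21974757 -0.96585738  0.68162872]
```

View pics/t0.png

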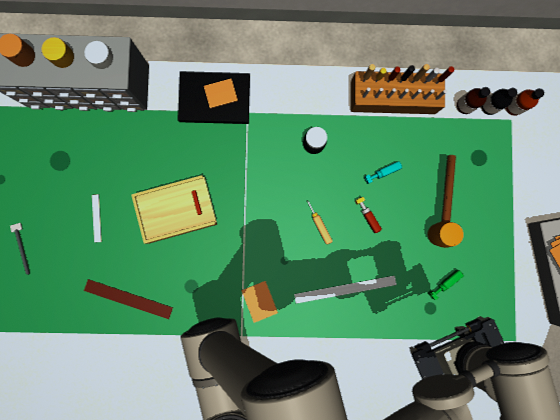

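View pics/s0.png

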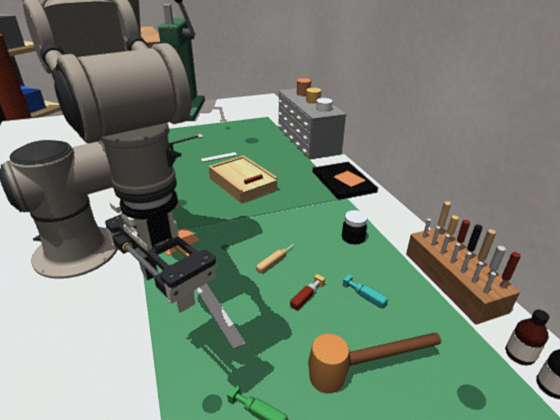

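```bash
python3 - <<'E'
from h import *
im=cv2.imread('pics/t0.png')
a=cv2.resize(im[160:260,115:235],None,fx=5,fy=5,interpolation=cv2.INTER_CUBIC)
b=cv2.resize(im[160:260,340:400],None,fx=5,fy=5,interpolation=cv2.INTER_CUBIC)
cv2.imwrite('pics/c0.png',np.vstack([np.hstack([a,b])[:, :800]]))
hsv=cv2.cvtColor(im,cv2.COLOR_BGR2HSV)
def mask(lo,hi,x0,y0,x1,y1):
    m=cv2.inRange(hsv,np.array(lo),np.array(hi)); k=np.zeros_like(m);k[y0:y1,x0:x1]=m[y0:y1,x0:x1];return k
def rect(m):
    c=max(cv2.findContours(m,0,2)[0],key=cv2.contourArea);return cv2.minAreaRect(c),cv2.contourArea(c)
P=lambda u,v,z:ray('top',u,v,z)[:2].round(4)
m=mask([0,120,60],[9,255,255],340,180,400,250);m|=mask([170,120,60],[180,255,255],340,180,400,250)
r,a=rect(m);print('handle',r,a,[P(*q,.024) for q in cv2.boxPoints(r)],P(*r[0],.024))
m=mask([18,120,120],[35,255,255],345,185,375,212);r,a=rect(m);print('head',r,a,P(*r[0],.024))
m=mask([0,120,60],[9,255,255],185,180,210,225)|mask([170,120,60],[180,255,255],185,180,210,225)
r,a=rect(m);print('pull',r,a,P(*r[0],.058),[P(*q,.058) for q in cv2.boxPoints(r)])
m=mask([10,40,90],[34,255,255],120,165,230,250)
r,a=rect(m);print('case',r,a,P(*r[0],.048),[P(*q,.05) for q in cv2.boxPoints(r)])
E
```

```text
handle ((372.5882568359375, 221.64706420898438), (21.608821868896484, 7.202940464019775), 59.03623962402344) 136.0 [array([ 0.5187, -0.3485]), array([ 0.53  , -0.3665]), array([ 0.4767, -0.3993]), array([ 0.4655, -0.3813])] [ 0.4977 -0.3739]
head ((360.1000061035156, 199.70004272460938), (4.0249223709106445, 7.602630138397217), 63.43495178222656) 23.5 [ 0.561 -0.337]
pull ((196.3235626220703, 202.2941131591797), (24.01102638244629, 3.8805696964263916), 75.96376037597656) 70.5 [0.5397 0.1331] [array([0.571 , 0.1477]), array([0.5739, 0.1372]), array([0.5085, 0.1186]), array([0.5056, 0.1291])]
case ((173.53077697753906, 208.94613647460938), (51.04477310180664, 75.77780151367188), 74.74488067626953) 3716.5 [0.5202 0.1987] [array([0.5589, 0.3217]), array([0.6207, 0.1174]), array([0.4813, 0.0748]), array([0.4209, 0.2778])]
```

View pics/c0.png

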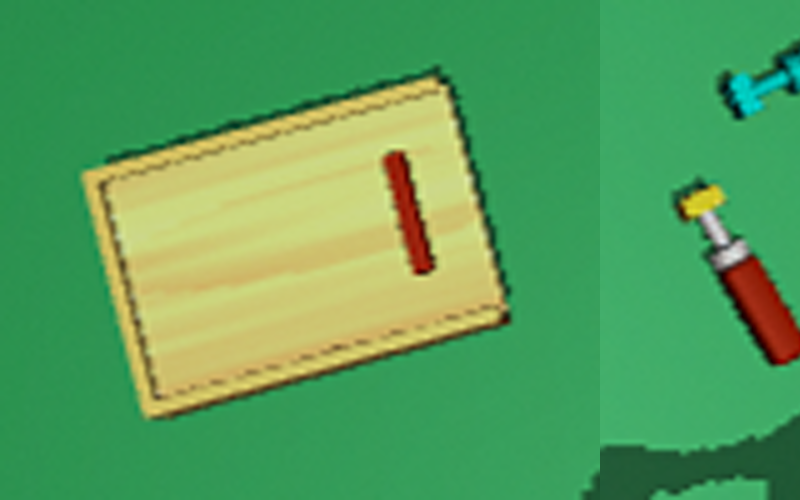

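```bash
cat >> h.py <<'E'
def delta(x,y,z,yawdeg):
    from scipy.spatial.transform import Rotation as Ro
    s=monitor.observe();R=Ro.from_euler('xyz',s['tool_rot']);d=R.inv().apply(np.array([x,y,z])-s['tool_pos'])
    w=(R.inv()*Ro.from_euler('xyz',[np.pi,0,np.radians(yawdeg)])).as_rotvec(degrees=True)
    print('shift',d.round(4),'turn',w.round(2))
E
python3 - <<'E'
from h import *
c=np.array([ray('top',u,v,.05)[:2] for u,v in [(131.6,194.4),(203,174.4),(216,223.6),(144.4,243)]])
print(c.round(4),c.mean(0))
for i in range(4):
    d=c[(i+1)%4]-c[i];print(np.linalg.norm(d).round(4),np.degrees(np.arctan2(d[1],d[0])).round(2))
yaw=np.radians(16);ex=np.array([np.cos(yaw),np.sin(yaw)]);ey=np.array([-ex[1],ex[0]])
p=ray('top',196.3+.2,202.3,.058)[:2]-c.mean(0);print('pull in case',p@ex,p@ey)
delta(.5397,.1331,.12,16)
E
```

```text
[[0.5587 0.3179]
 [0.6206 0.1184]
 [0.4812 0.0771]
 [0.4224 0.2759]] [0.52074173 0.1973352 ]
0.2089 -72.77
0.1453 -163.47
0.2074 106.48
0.1426 17.14
pull in case 0.00040472251379278235 -0.06743165390075198
shift [ 0.547  -0.4261  0.1068] turn [-0.08 -0.    8.05]
```

Emit:
move_arm:
  deltas:
    - {"x": 0.055, "y": -0.043, "hand": 0.45}
    - {"x": 0.11, "y": -0.086, "wz": 2, "hand": 0.45}
    - {"x": 0.165, "y": -0.129, "wz": 4, "hand": 0.45}
    - {"x": 0.22, "y": -0.172, "wz": 6, "hand": 0.45}
    - {"x": 0.275, "y": -0.215, "wz": 7.3, "hand": 0.45}
    - {"x": 0.33, "y": -0.258, "wz": 7.3, "hand": 0.45}
    - {"x": 0.385, "y": -0.301, "wz": 7.3, "hand": 0.45}
    - {"x": 0.44, "y": -0.344, "wz": 7.3, "hand": 0.45}
  grip_force: 15

```text
schema error: expected keys x, y, z, wx, wy, wz, hand
```

```bash
python3 -c "
from h import *
print(monitor.observe()['tool_pos'],monitor.observe()['opening']);delta(.5397,.1331,.09,16.8)"
```

```text
[ 0.21389288 -0.47906621  0.2261277 ] 0.0915898970772161
shift [ 0.547  -0.426   0.1368] turn [-0.08 -0.01  7.25]
```

Emit:
move_arm:
  deltas:
    - {"x": 0.055, "y": -0.043, "z": 0, "wx": 0, "wy": 0, "wz": 0, "hand": 0.45}
    - {"x": 0.11, "y": -0.086, "z": 0, "wx": 0, "wy": 0, "wz": 2, "hand": 0.45}
    - {"x": 0.165, "y": -0.129, "z": 0, "wx": 0, "wy": 0, "wz": 4, "hand": 0.45}
    - {"x": 0.22, "y": -0.172, "z": 0, "wx": 0, "wy": 0, "wz": 6, "hand": 0.45}
    - {"x": 0.275, "y": -0.215, "z": 0, "wx": 0, "wy": 0, "wz": 7.3, "hand": 0.45}
    - {"x": 0.33, "y": -0.258, "z": 0, "wx": 0, "wy": 0, "wz": 7.3, "hand": 0.45}
    - {"x": 0.385, "y": -0.301, "z": 0, "wx": 0, "wy": 0, "wz": 7.3, "hand": 0.45}
    - {"x": 0.44, "y": -0.344, "z": 0, "wx": 0, "wy": 0, "wz": 7.3, "hand": 0.45}
  grip_force: 15

```text
time: 1.1
tool_pos: [0.4487, -0.0357, 0.2267]
tool_rot: [3.141, -0.0, 0.292]
contact_force: [0.5, -0.9, -0.1]
opening: 0.0415
```

```bash
python3 -c "
from h import *
print(monitor.observe()['tool_pos'],monitor.observe()['opening']);delta(.5397,.1331,.09,16.8)"
```

```text
[ 0.44873097 -0.03568236  0.22666512] 0.04146598476049858
shift [ 0.1358 -0.1354  0.1366] turn [ 0.02 -0.   -0.05]
```

Emit:
move_arm:
  deltas:
    - {"x": 0.032, "y": -0.032, "z": 0, "wx": 0, "wy": 0, "wz": 0, "hand": 0.45}
    - {"x": 0.064, "y": -0.064, "z": 0.03, "wx": 0, "wy": 0, "wz": 0, "hand": 0.45}
    - {"x": 0.096, "y": -0.095, "z": 0.06, "wx": 0, "wy": 0, "wz": 0, "hand": 0.45}
    - {"x": 0.096, "y": -0.095, "z": 0.1, "wx": 0, "wy": 0, "wz": 0, "hand": 0.45}
    - {"x": 0.096, "y": -0.095, "z": 0.137, "wx": 0, "wy": 0, "wz": 0, "hand": 0.45}
    - {"x": 0.096, "y": -0.095, "z": 0.137, "wx": 0, "wy": 0, "wz": 0, "hand": 0.45}
    - {"x": 0.096, "y": -0.095, "z": 0.137, "wx": 0, "wy": 0, "wz": 0, "hand": 0.45}

```text
time: 1.98
tool_pos: [0.5135, 0.0809, 0.0908]
tool_rot: [3.141, -0.001, 0.292]
contact_force: [0.4, 0.6, 0.2]
opening: 0.0414
```

```bash
python3 - <<'E'
from h import *
snap('top','t1.png');im=snap('side','s1.png')
print(monitor.observe()['tool_pos']);delta(.5397,.1331,.048,16.8)
a=cv2.imread('pics/t1.png')[150:260,115:255];b=cv2.imread('pics/s1.png')[130:240,170:310]
cv2.imwrite('pics/c1.png',np.vstack([cv2.resize(i,(700,550),interpolation=2)[:,:][:500] if 0 else cv2.resize(i,(380,300),interpolation=2) for i in(a,b)]))
E
```

```text
[0.51388421 0.0808328  0.09142818]
shift [ 0.0396 -0.0427  0.0435] turn [ 0.06 -0.18 -0.06]
```

View pics/c1.png

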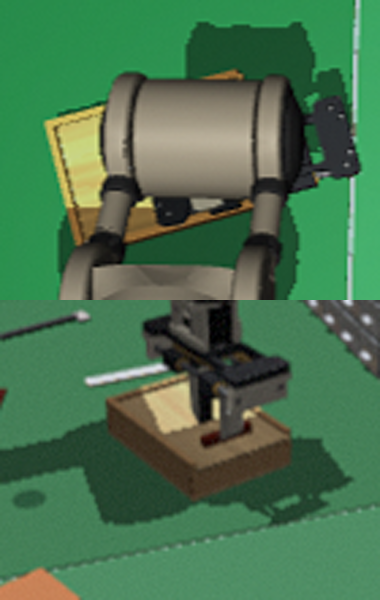

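Emit:
move_arm:
  deltas:
    - {"x": 0.0396, "y": -0.0427, "z": 0, "wx": 0, "wy": 0, "wz": 0, "hand": 0.45}
    - {"x": 0.0396, "y": -0.0427, "z": 0, "wx": 0, "wy": 0, "wz": 0, "hand": 0.45}
    - {"x": 0.0396, "y": -0.0427, "z": 0.022, "wx": 0, "wy": 0, "wz": 0, "hand": 0.45}
    - {"x": 0.0396, "y": -0.0427, "z": 0.043, "wx": 0, "wy": 0, "wz": 0, "hand": 0.45}
    - {"x": 0.0396, "y": -0.0427, "z": 0.043, "wx": 0, "wy": 0, "wz": 0, "hand": 0.45}

```text
time: 2.7
tool_pos: [0.5386, 0.1327, 0.0475]
tool_rot: [3.141, -0.001, 0.292]
contact_force: [-1.0, -0.6, 0.7]
opening: 0.0411
```

Emit:
move_arm:
  deltas:
    - {"x": 0, "y": 0, "z": 0, "wx": 0, "wy": 0, "wz": 0, "hand": 0}
    - {"x": 0, "y": 0, "z": 0, "wx": 0, "wy": 0, "wz": 0, "hand": 0}
    - {"x": 0, "y": 0, "z": 0, "wx": 0, "wy": 0, "wz": 0, "hand": 0}
    - {"x": 0, "y": 0, "z": 0, "wx": 0, "wy": 0, "wz": 0, "hand": 0}

```text
time: 3.2
tool_pos: [0.5384, 0.1332, 0.0469]
tool_rot: [3.141, -0.0, 0.292]
contact_force: [0.6, -0.4, 2.0]
opening: 0.0119
```

```bash
python3 - <<'E'
from h import *
s=monitor.observe();print(s['tool_pos'],s['opening'],s['contact_force'])
E
```

```text
[0.53838978 0.13315347 0.04688417] 0.011893445539150888 [ 0.57633394 -0.37237193  2.0022356 ]
```

Emit:
move_arm:
  deltas:
    - {"x": 0, "y": 0.01, "z": 0, "wx": 0, "wy": 0, "wz": 0, "hand": 0}
    - {"x": 0, "y": 0.025, "z": 0, "wx": 0, "wy": 0, "wz": 0, "hand": 0}
    - {"x": 0, "y": 0.04, "z": 0, "wx": 0, "wy": 0, "wz": 0, "hand": 0}
    - {"x": 0, "y": 0.055, "z": 0, "wx": 0, "wy": 0, "wz": 0, "hand": 0}
    - {"x": 0, "y": 0.07, "z": 0, "wx": 0, "wy": 0, "wz": 0, "hand": 0}
    - {"x": 0, "y": 0.08, "z": 0, "wx": 0, "wy": 0, "wz": 0, "hand": 0}

```text
time: 3.95
tool_pos: [0.5619, 0.0554, 0.0469]
tool_rot: [3.141, -0.0, 0.292]
contact_force: [0.2, 1.8, 4.1]
opening: 0.0118
```

Emit:
move_arm:
  deltas:
    - {"x": 0, "y": 0.01, "z": 0, "wx": 0, "wy": 0, "wz": 0, "hand": 0}
    - {"x": 0, "y": 0.025, "z": 0, "wx": 0, "wy": 0, "wz": 0, "hand": 0}
    - {"x": 0, "y": 0.04, "z": 0, "wx": 0, "wy": 0, "wz": 0, "hand": 0}
    - {"x": 0, "y": 0.05, "z": 0, "wx": 0, "wy": 0, "wz": 0, "hand": 0}
    - {"x": 0, "y": 0.06, "z": 0, "wx": 0, "wy": 0, "wz": 0, "hand": 0}
    - {"x": 0, "y": 0.063, "z": 0, "wx": 0, "wy": 0, "wz": 0, "hand": 0}
    - {"x": 0, "y": 0.063, "z": 0, "wx": 0, "wy": 0, "wz": 0, "hand": 0}

```text
time: 4.82
tool_pos: [0.5801, -0.0047, 0.0469]
tool_rot: [3.14, -0.001, 0.292]
contact_force: [0.9, -1.8, 5.0]
opening: 0.0118
```

Emit:
move_arm:
  deltas:
    - {"x": 0, "y": 0, "z": 0, "wx": 0, "wy": 0, "wz": 0, "hand": 0.4}
    - {"x": 0, "y": 0, "z": 0, "wx": 0, "wy": 0, "wz": 0, "hand": 0.4}
    - {"x": 0, "y": 0, "z": -0.04, "wx": 0, "wy": 0, "wz": 0, "hand": 0.4}
    - {"x": 0, "y": 0.03, "z": -0.09, "wx": 0, "wy": 0, "wz": 0, "hand": 0.6}
    - {"x": 0, "y": 0.09, "z": -0.12, "wx": 0, "wy": 0, "wz": 0, "hand": 0.6}
    - {"x": 0, "y": 0.15, "z": -0.12, "wx": 0, "wy": 0, "wz": 0, "hand": 0.6}
    - {"x": 0, "y": 0.2, "z": -0.12, "wx": 0, "wy": 0, "wz": 0, "hand": 0.6}
    - {"x": 0, "y": 0.26, "z": -0.12, "wx": 0, "wy": 0, "wz": 0, "hand": 0.6}

```text
time: 5.82
tool_pos: [0.6545, -0.2535, 0.166]
tool_rot: [-3.14, 0.001, 0.293]
contact_force: [1.4, -1.1, 0.4]
opening: 0.055
```

```bash
python3 - <<'E'
from h import *
snap('top','t2.png');snap('side','s2.png')
print(monitor.observe()['tool_pos']);delta(.5186,-.3621,.12,30.7)
a=cv2.imread('pics/t2.png')[150:265,115:255];b=cv2.imread('pics/s2.png')[140:220,190:300]
cv2.imwrite('pics/c2.png',np.hstack([cv2.resize(i,(400,500),interpolation=2) if 0 else cv2.resize(i,None,fx=f,fy=f,interpolation=2)[:400] for i,f in((a,3.5),(b,5))])if 0 else cv2.resize(a,None,fx=5,fy=5,interpolation=2))
E
```

```text
[ 0.65409254 -0.25863854  0.16452262]
shift [-0.1592  0.0608  0.0449] turn [  0.03   0.11 -14.26]
```

View pics/c2.png

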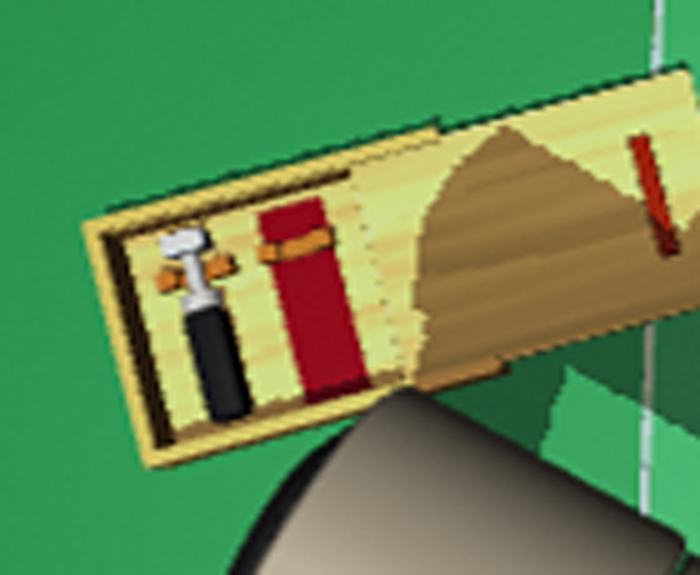

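```bash
python3 - <<'E'
from h import *
im=cv2.imread('pics/t2.png');hsv=cv2.cvtColor(im,cv2.COLOR_BGR2HSV)
m=cv2.inRange(hsv,np.array([165,120,50]),np.array([180,255,255]))|cv2.inRange(hsv,np.array([0,120,50]),np.array([6,255,255]))
k=np.zeros_like(m);k[180:240,160:195]=m[180:240,160:195]
pts=cv2.findNonZero(k);r=cv2.minAreaRect(pts);
q=np.array([ray('top',*p,.007)[:2] for p in cv2.boxPoints(r)])
print(r,q.round(4),q.mean(0).round(4),len(pts))
for i in range(2):
    d=q[i+1]-q[i];print(np.linalg.norm(d),np.degrees(np.arctan2(d[1],d[0])))
t=np.radians(16.8);print('pred',np.array([.5207,.1973])-.003*np.array([-np.sin(t),np.cos(t)]))
E
```

```text
((177.39248657226562, 209.7914581298828), (39.59915542602539, 13.080955505371094), 75.25643920898438) [[0.5716 0.2324]
 [0.5823 0.1957]
 [0.4702 0.162 ]
 [0.4597 0.1985]] [0.521  0.1971] 465
0.03822994930602005 -73.73235030855503
0.11701429332709498 -163.2889817765079
pred [0.5215671  0.19442804]
```

Emit:
move_arm:
  deltas:
    - {"x": -0.05, "y": 0.02, "z": 0, "wx": 0, "wy": 0, "wz": -5, "hand": 0.6}
    - {"x": -0.1, "y": 0.04, "z": 0, "wx": 0, "wy": 0, "wz": -10, "hand": 0.6}
    - {"x": -0.159, "y": 0.061, "z": 0.01, "wx": 0, "wy": 0, "wz": -14, "hand": 0.6}
    - {"x": -0.159, "y": 0.061, "z": 0.045, "wx": 0, "wy": 0, "wz": -14, "hand": 0.6}
    - {"x": -0.159, "y": 0.061, "z": 0.075, "wx": 0, "wy": 0, "wz": -14, "hand": 0.6}
    - {"x": -0.159, "y": 0.061, "z": 0.075, "wx": 0, "wy": 0, "wz": -14, "hand": 0.6}

```text
time: 6.68
tool_pos: [0.5182, -0.3551, 0.0889]
tool_rot: [-3.135, 0.002, 0.537]
contact_force: [0.0, -0.5, 0.6]
opening: 0.0548
```

```bash
python3 - <<'E'
from h import *
snap('side','s3.png')
print(monitor.observe()['tool_pos']);delta(.5186,-.3621,.006,30.7)
b=cv2.imread('pics/s3.png')[230:350,210:380]
cv2.imwrite('pics/c3.png',cv2.resize(b,None,fx=4,fy=4,interpolation=2))
E
```

```text
[ 0.51938645 -0.35593187  0.09086494]
shift [-0.0038  0.0051  0.0849] turn [-0.16  0.05  0.08]
```

View pics/c3.png

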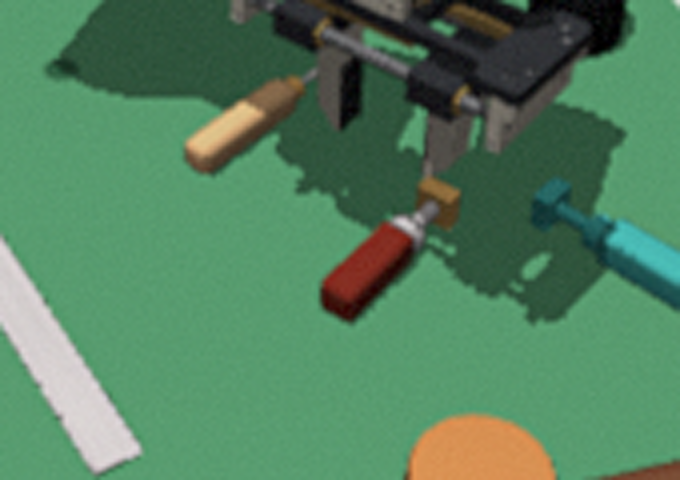

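Emit:
move_arm:
  deltas:
    - {"x": -0.002, "y": 0.005, "z": 0.03, "wx": 0, "wy": 0, "wz": 0, "hand": 0.6}
    - {"x": -0.002, "y": 0.005, "z": 0.06, "wx": 0, "wy": 0, "wz": 0, "hand": 0.6}
    - {"x": -0.002, "y": 0.005, "z": 0.085, "wx": 0, "wy": 0, "wz": 0, "hand": 0.6}
    - {"x": -0.002, "y": 0.005, "z": 0.085, "wx": 0, "wy": 0, "wz": 0, "hand": 0.6}
    - {"x": -0.002, "y": 0.005, "z": 0.085, "wx": 0, "wy": 0, "wz": 0, "hand": 0.6}

```text
time: 7.35
tool_pos: [0.5218, -0.3628, 0.0087]
tool_rot: [3.139, -0.001, 0.537]
contact_force: [-0.3, 0.4, 0.2]
opening: 0.0552
```

Emit:
move_arm:
  deltas:
    - {"x": 0, "y": 0, "z": 0, "wx": 0, "wy": 0, "wz": 0, "hand": 0}
    - {"x": 0, "y": 0, "z": 0, "wx": 0, "wy": 0, "wz": 0, "hand": 0}
    - {"x": 0, "y": 0, "z": 0, "wx": 0, "wy": 0, "wz": 0, "hand": 0}
    - {"x": 0, "y": 0, "z": 0, "wx": 0, "wy": 0, "wz": 0, "hand": 0}
    - {"x": 0, "y": 0, "z": 0, "wx": 0, "wy": 0, "wz": 0, "hand": 0}
  grip_force: 25

```text
time: 7.98
tool_pos: [0.5207, -0.3623, 0.007]
tool_rot: [3.141, -0.0, 0.537]
contact_force: [-0.6, -0.5, 2.2]
opening: 0.0241
```

```bash
python3 - <<'E'
from h import *
snap('side','s4.png')
s=monitor.observe();print(s['tool_pos'],s['tool_rot'],s['opening']);delta(.521,.196,.18,16.6)
im=cv2.imread('pics/s4.png')
# stamp ends (top height 24mm) in the side view: brass head and red handle end
hsv=cv2.cvtColor(im,cv2.COLOR_BGR2HSV)
for n,lo,hi in(('red',[0,130,40],[8,255,255]),('red2',[170,130,40],[180,255,255]),('brass',[14,110,60],[32,255,255])):
    m=cv2.inRange(hsv,np.array(lo),np.array(hi));k=m[265:315,285:335];ys,xs=np.nonzero(k)
    if len(xs):print(n,len(xs),xs.mean()+285,ys.mean()+265,xs.min()+285,xs.max()+285,ys.min()+265,ys.max()+265)
cv2.imwrite('pics/c4.png',cv2.resize(im[250:330,260:360],None,fx=5,fy=5,interpolation=2))
E
```

```text
[ 0.52074411 -0.36227303  0.00700641] [ 3.14124431e+00 -4.16118663e-05  5.36822169e-01] 0.02353999472978314
shift [ 0.2857 -0.4796 -0.1731] turn [ 0.02 -0.   14.16]
red 247 300.4251012145749 297.2914979757085 291 310 286 309
red2 2 302.0 302.5 297 307 297 308
brass 38 317.2368421052632 271.8421052631579 290 333 265 302
```

View pics/c4.png

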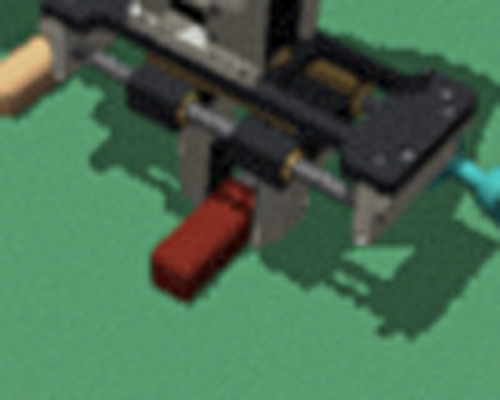

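Emit:
move_arm:
  deltas:
    - {"x": 0, "y": 0, "z": -0.02, "wx": 0, "wy": 0, "wz": 0, "hand": 0}
    - {"x": 0, "y": 0, "z": -0.05, "wx": 0, "wy": 0, "wz": 0, "hand": 0}
    - {"x": 0, "y": 0, "z": -0.09, "wx": 0, "wy": 0, "wz": 0, "hand": 0}
    - {"x": 0, "y": 0, "z": -0.13, "wx": 0, "wy": 0, "wz": 0, "hand": 0}
    - {"x": 0.02, "y": -0.03, "z": -0.16, "wx": 0, "wy": 0, "wz": 2, "hand": 0}
    - {"x": 0.045, "y": -0.075, "z": -0.173, "wx": 0, "wy": 0, "wz": 4, "hand": 0}
    - {"x": 0.07, "y": -0.12, "z": -0.173, "wx": 0, "wy": 0, "wz": 6, "hand": 0}
    - {"x": 0.095, "y": -0.16, "z": -0.173, "wx": 0, "wy": 0, "wz": 8, "hand": 0}

```text
time: 9.02
tool_pos: [0.52, -0.1743, 0.1797]
tool_rot: [-3.141, 0.0, 0.396]
contact_force: [1.2, -0.7, -0.7]
opening: 0.0238
```

```bash
python3 - <<'E'
from h import *
a=ray('side',290.5,302.5,.022);b=ray('side',298.7,305.2,.022);print(a,b)
e=(a+b)[:2]/2;t=np.radians(30.7);print('mid',e+.056*np.array([np.cos(t),np.sin(t)]))
s=monitor.observe();print(s['tool_pos'],s['tool_rot'],s['opening']);delta(.521,.196,.18,16.6)
E
```

```text
[ 0.46534445 -0.38903048  0.022     ] [ 0.47953841 -0.40279049  0.022     ]
mid [ 0.52059316 -0.36732008]
[ 0.52003736 -0.17432827  0.17966013] [-3.14133907e+00  6.42646332e-05  3.95767168e-01] 0.02383774455369124
shift [ 1.437e-01 -3.413e-01 -3.000e-04] turn [-0.01  0.    6.08]
```

Emit:
move_arm:
  deltas:
    - {"x": 0.02, "y": -0.048, "z": 0, "wx": 0, "wy": 0, "wz": 1, "hand": 0}
    - {"x": 0.04, "y": -0.096, "z": 0, "wx": 0, "wy": 0, "wz": 3, "hand": 0}
    - {"x": 0.06, "y": -0.144, "z": 0, "wx": 0, "wy": 0, "wz": 5, "hand": 0}
    - {"x": 0.08, "y": -0.192, "z": 0, "wx": 0, "wy": 0, "wz": 6.1, "hand": 0}
    - {"x": 0.1, "y": -0.24, "z": 0, "wx": 0, "wy": 0, "wz": 6.1, "hand": 0}
    - {"x": 0.12, "y": -0.288, "z": 0, "wx": 0, "wy": 0, "wz": 6.1, "hand": 0}
    - {"x": 0.138, "y": -0.325, "z": 0, "wx": 0, "wy": 0, "wz": 6.1, "hand": 0}
    - {"x": 0.1456, "y": -0.341, "z": 0, "wx": 0, "wy": 0, "wz": 6.1, "hand": 0}

```text
time: 10.02
tool_pos: [0.5224, 0.1966, 0.1793]
tool_rot: [-3.141, 0.001, 0.293]
contact_force: [0.0, -0.9, -0.9]
opening: 0.0235
```

```bash
python3 - <<'E'
from h import *
delta(.5226,.1965,.075,16.6)
E
```

```text
shift [0.0002 0.0002 0.1043] turn [-0.01  0.03  0.19]
```

Emit:
move_arm:
  deltas:
    - {"x": 0, "y": 0, "z": 0.03, "wx": 0, "wy": 0, "wz": 0.2, "hand": 0}
    - {"x": 0, "y": 0, "z": 0.06, "wx": 0, "wy": 0, "wz": 0.2, "hand": 0}
    - {"x": 0, "y": 0, "z": 0.09, "wx": 0, "wy": 0, "wz": 0.2, "hand": 0}
    - {"x": 0, "y": 0, "z": 0.105, "wx": 0, "wy": 0, "wz": 0.2, "hand": 0}
    - {"x": 0, "y": 0, "z": 0.105, "wx": 0, "wy": 0, "wz": 0.2, "hand": 0}

```text
time: 10.65
tool_pos: [0.5225, 0.1941, 0.0739]
tool_rot: [3.141, 0.002, 0.287]
contact_force: [0.2, -0.1, -0.2]
opening: 0.0239
```

```bash
python3 - <<'E'
from h import *
snap('side','s5.png');snap('top','t5.png')
delta(.5226,.1965,.014,16.6)
a=cv2.imread('pics/t5.png')[150:250,120:220];b=cv2.imread('pics/s5.png')[120:220,190:290]
cv2.imwrite('pics/c5.png',np.hstack([cv2.resize(i,(400,400),interpolation=2) for i in(a,b)]))
E
```

```text
shift [-0.0006 -0.0022  0.0616] turn [ 0.01 -0.09 -0.16]
```

View pics/c5.png

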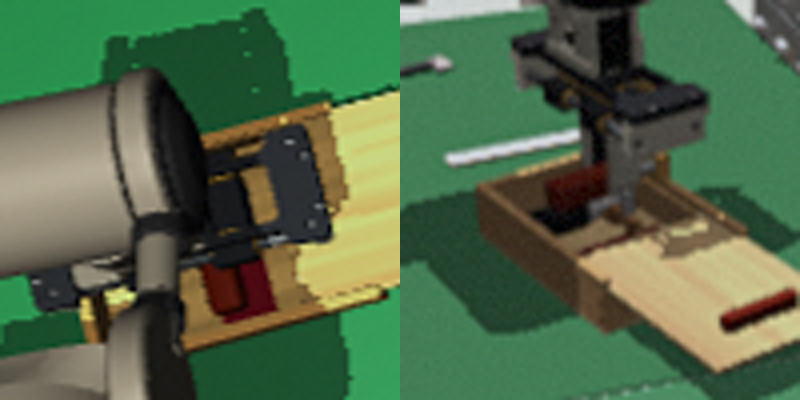

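Emit:
move_arm:
  deltas:
    - {"x": 0, "y": -0.0015, "z": 0.01, "wx": 0, "wy": 0, "wz": 0, "hand": 0}
    - {"x": 0, "y": -0.0015, "z": 0.02, "wx": 0, "wy": 0, "wz": 0, "hand": 0}
    - {"x": 0, "y": -0.0015, "z": 0.03, "wx": 0, "wy": 0, "wz": 0, "hand": 0}
    - {"x": 0, "y": -0.0015, "z": 0.04, "wx": 0, "wy": 0, "wz": 0, "hand": 0}
    - {"x": 0, "y": -0.0015, "z": 0.048, "wx": 0, "wy": 0, "wz": 0, "hand": 0}
    - {"x": 0, "y": -0.0015, "z": 0.054, "wx": 0, "wy": 0, "wz": 0, "hand": 0}
    - {"x": 0, "y": -0.0015, "z": 0.054, "wx": 0, "wy": 0, "wz": 0, "hand": 0}

```text
time: 11.62
tool_pos: [0.5222, 0.196, 0.0202]
tool_rot: [3.142, 0.001, 0.287]
contact_force: [0.1, 0.4, -1.0]
opening: 0.024
```

```bash
python3 - <<'E'
from h import *
delta(.5226,.1965,.0135,16.6)
E
```

```text
shift [ 0.0005 -0.0004  0.0067] turn [ 0.    0.05 -0.15]
```

Emit:
move_arm:
  deltas:
    - {"x": 0, "y": 0, "z": 0.003, "wx": 0, "wy": 0, "wz": 0, "hand": 0}
    - {"x": 0, "y": 0, "z": 0.005, "wx": 0, "wy": 0, "wz": 0, "hand": 0}
    - {"x": 0, "y": 0, "z": 0.0065, "wx": 0, "wy": 0, "wz": 0, "hand": 0}
    - {"x": 0, "y": 0, "z": 0.0065, "wx": 0, "wy": 0, "wz": 0, "hand": 0}

```text
time: 12.12
tool_pos: [0.5224, 0.1961, 0.0142]
tool_rot: [3.141, 0.0, 0.287]
contact_force: [0.5, -0.2, -2.1]
opening: 0.0237
```

Emit:
move_arm:
  deltas:
    - {"x": 0, "y": 0, "z": 0.001, "wx": 0, "wy": 0, "wz": 0, "hand": 0}
    - {"x": 0, "y": 0, "z": 0.002, "wx": 0, "wy": 0, "wz": 0, "hand": 0}
    - {"x": 0, "y": 0, "z": 0.002, "wx": 0, "wy": 0, "wz": 0, "hand": 0}

```text
time: 12.5
tool_pos: [0.5226, 0.1961, 0.013]
tool_rot: [3.141, -0.0, 0.287]
contact_force: [-1.5, -0.2, 5.6]
opening: 0.0238
```

Emit:
move_arm:
  deltas:
    - {"x": 0, "y": 0, "z": 0, "wx": 0, "wy": 0, "wz": 0, "hand": 0.3}
    - {"x": 0, "y": 0, "z": 0, "wx": 0, "wy": 0, "wz": 0, "hand": 0.36}
    - {"x": 0, "y": 0, "z": 0, "wx": 0, "wy": 0, "wz": 0, "hand": 0.36}
    - {"x": 0, "y": 0, "z": -0.01, "wx": 0, "wy": 0, "wz": 0, "hand": 0.36}
    - {"x": 0, "y": 0, "z": -0.025, "wx": 0, "wy": 0, "wz": 0, "hand": 0.36}
    - {"x": 0, "y": 0, "z": -0.05, "wx": 0, "wy": 0, "wz": 0, "hand": 0.36}
    - {"x": 0, "y": 0, "z": -0.1, "wx": 0, "wy": 0, "wz": 0, "hand": 0.36}

```text
time: 13.38
tool_pos: [0.5214, 0.1958, 0.1127]
tool_rot: [-3.141, 0.003, 0.287]
contact_force: [1.2, 0.6, 0.1]
opening: 0.033
```

Emit:
move_arm:
  deltas:
    - {"x": 0, "y": 0.05, "z": -0.02, "wx": 0, "wy": 0, "wz": 0, "hand": 0.45}
    - {"x": 0, "y": 0.1, "z": -0.02, "wx": 0, "wy": 0, "wz": 0, "hand": 0.45}
    - {"x": 0, "y": 0.15, "z": -0.02, "wx": 0, "wy": 0, "wz": 0, "hand": 0.45}
    - {"x": 0, "y": 0.2, "z": -0.02, "wx": 0, "wy": 0, "wz": 0, "hand": 0.45}
    - {"x": 0, "y": 0.25, "z": -0.02, "wx": 0, "wy": 0, "wz": 0, "hand": 0.45}
    - {"x": 0, "y": 0.3, "z": -0.02, "wx": 0, "wy": 0, "wz": 0, "hand": 0.45}
    - {"x": 0, "y": 0.35, "z": -0.02, "wx": 0, "wy": 0, "wz": 0, "hand": 0.45}
    - {"x": 0, "y": 0.4, "z": -0.02, "wx": 0, "wy": 0, "wz": 0, "hand": 0.45}

```text
time: 14.38
tool_pos: [0.6362, -0.1892, 0.1337]
tool_rot: [3.141, -0.001, 0.287]
contact_force: [1.1, 0.2, 0.1]
opening: 0.0411
```

```bash
python3 - <<'E'
from h import *
snap('side','s6.png');snap('top','t6.png')
print(monitor.observe()['tool_pos']);delta(.580,-.0047,.1,16.7)
a=cv2.imread('pics/t6.png')[160:260,125:225];b=cv2.imread('pics/s6.png')[140:220,200:280]
cv2.imwrite('pics/c6.png',np.hstack([cv2.resize(i,(400,400),interpolation=2) for i in(a,b)]))
E
```

```text
[ 0.63642729 -0.19288047  0.13321807]
shift [-0.0018 -0.1966  0.0326] turn [ 0.18 -0.09 -0.52]
```

View pics/c6.png

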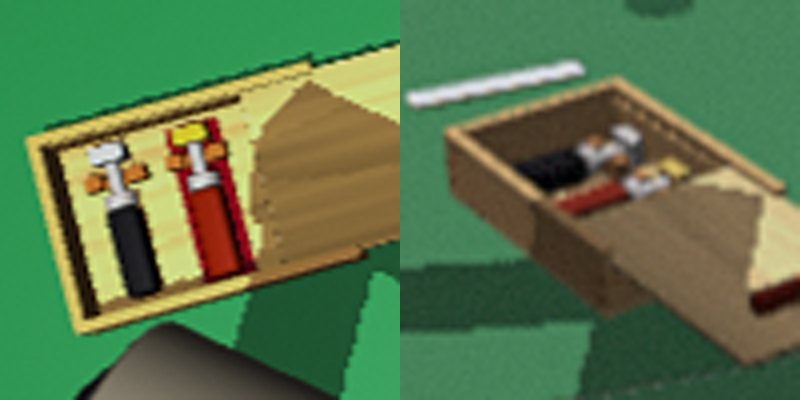

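Emit:
move_arm:
  deltas:
    - {"x": 0, "y": -0.05, "z": 0, "wx": 0, "wy": 0, "wz": 0, "hand": 0.45}
    - {"x": 0, "y": -0.1, "z": 0, "wx": 0, "wy": 0, "wz": 0, "hand": 0.45}
    - {"x": -0.001, "y": -0.15, "z": 0, "wx": 0, "wy": 0, "wz": -0.3, "hand": 0.45}
    - {"x": -0.002, "y": -0.19, "z": 0, "wx": 0, "wy": 0, "wz": -0.3, "hand": 0.45}
    - {"x": -0.002, "y": -0.1966, "z": 0.03, "wx": 0, "wy": 0, "wz": -0.3, "hand": 0.45}
    - {"x": -0.002, "y": -0.1966, "z": 0.03, "wx": 0, "wy": 0, "wz": -0.3, "hand": 0.45}

```text
time: 15.22
tool_pos: [0.5764, 0.0019, 0.1015]
tool_rot: [-3.14, 0.003, 0.294]
contact_force: [0.5, -1.2, 0.3]
opening: 0.0413
```

```bash
python3 - <<'E'
from h import *
delta(.580,-.0047,.0475,16.7)
E
```

```text
shift [0.0017 0.0074 0.054 ] turn [-0.08  0.19  0.16]
```

Emit:
move_arm:
  deltas:
    - {"x": 0.0017, "y": 0.005, "z": 0.015, "wx": 0, "wy": 0, "wz": 0, "hand": 0.45}
    - {"x": 0.0017, "y": 0.005, "z": 0.035, "wx": 0, "wy": 0, "wz": 0, "hand": 0.45}
    - {"x": 0.0017, "y": 0.005, "z": 0.054, "wx": 0, "wy": 0, "wz": 0, "hand": 0.45}
    - {"x": 0.0017, "y": 0.005, "z": 0.054, "wx": 0, "wy": 0, "wz": 0, "hand": 0.45}
    - {"x": 0.0017, "y": 0.005, "z": 0.054, "wx": 0, "wy": 0, "wz": 0, "hand": 0.45}

```text
time: 15.85
tool_pos: [0.5817, -0.0046, 0.0485]
tool_rot: [3.141, -0.0, 0.291]
contact_force: [0.1, 0.6, 0.1]
opening: 0.0412
```

Emit:
move_arm:
  deltas:
    - {"x": 0, "y": 0, "z": 0, "wx": 0, "wy": 0, "wz": 0, "hand": 0}
    - {"x": 0, "y": 0, "z": 0, "wx": 0, "wy": 0, "wz": 0, "hand": 0}
    - {"x": 0, "y": 0, "z": 0, "wx": 0, "wy": 0, "wz": 0, "hand": 0}
    - {"x": 0, "y": 0, "z": 0, "wx": 0, "wy": 0, "wz": 0, "hand": 0}
  grip_force: 15

```text
time: 16.35
tool_pos: [0.5813, -0.0039, 0.0483]
tool_rot: [3.141, -0.0, 0.293]
contact_force: [-0.2, -1.2, -0.4]
opening: 0.0121
```

Emit:
move_arm:
  deltas:
    - {"x": 0, "y": -0.01, "z": 0, "wx": 0, "wy": 0, "wz": 0, "hand": 0}
    - {"x": 0, "y": -0.025, "z": 0, "wx": 0, "wy": 0, "wz": 0, "hand": 0}
    - {"x": 0, "y": -0.04, "z": 0, "wx": 0, "wy": 0, "wz": 0, "hand": 0}
    - {"x": 0, "y": -0.055, "z": 0, "wx": 0, "wy": 0, "wz": 0, "hand": 0}
    - {"x": 0, "y": -0.07, "z": 0, "wx": 0, "wy": 0, "wz": 0, "hand": 0}
    - {"x": 0, "y": -0.08, "z": 0, "wx": 0, "wy": 0, "wz": 0, "hand": 0}

```text
time: 17.1
tool_pos: [0.5578, 0.074, 0.0483]
tool_rot: [3.142, 0.0, 0.293]
contact_force: [-0.8, -2.7, 2.9]
opening: 0.012
```

Emit:
move_arm:
  deltas:
    - {"x": 0, "y": -0.01, "z": 0, "wx": 0, "wy": 0, "wz": 0, "hand": 0}
    - {"x": 0, "y": -0.025, "z": 0, "wx": 0, "wy": 0, "wz": 0, "hand": 0}
    - {"x": 0, "y": -0.04, "z": 0, "wx": 0, "wy": 0, "wz": 0, "hand": 0}
    - {"x": 0, "y": -0.05, "z": 0, "wx": 0, "wy": 0, "wz": 0, "hand": 0}
    - {"x": 0, "y": -0.058, "z": 0, "wx": 0, "wy": 0, "wz": 0, "hand": 0}
    - {"x": 0, "y": -0.062, "z": 0, "wx": 0, "wy": 0, "wz": 0, "hand": 0}
    - {"x": 0, "y": -0.062, "z": 0, "wx": 0, "wy": 0, "wz": 0, "hand": 0}

```text
time: 17.98
tool_pos: [0.5399, 0.1329, 0.0482]
tool_rot: [-3.141, 0.0, 0.292]
contact_force: [-2.9, 0.1, 6.0]
opening: 0.0118
```

Emit:
move_arm:
  deltas:
    - {"x": 0, "y": -0.001, "z": 0, "wx": 0, "wy": 0, "wz": 0, "hand": 0}
    - {"x": 0, "y": -0.002, "z": 0, "wx": 0, "wy": 0, "wz": 0, "hand": 0}
    - {"x": 0, "y": -0.003, "z": 0, "wx": 0, "wy": 0, "wz": 0, "hand": 0}
    - {"x": 0, "y": -0.003, "z": 0, "wx": 0, "wy": 0, "wz": 0, "hand": 0}

```text
time: 18.48
tool_pos: [0.5394, 0.1348, 0.0483]
tool_rot: [-3.142, 0.0, 0.292]
contact_force: [-1.4, -2.7, 5.6]
opening: 0.0115
```

Emit:
move_arm:
  deltas:
    - {"x": 0, "y": -0.001, "z": 0, "wx": 0, "wy": 0, "wz": 0, "hand": 0}
    - {"x": 0, "y": -0.002, "z": 0, "wx": 0, "wy": 0, "wz": 0, "hand": 0}
    - {"x": 0, "y": -0.002, "z": 0, "wx": 0, "wy": 0, "wz": 0, "hand": 0}

```text
time: 18.85
tool_pos: [0.5388, 0.1367, 0.0482]
tool_rot: [-3.142, 0.0, 0.292]
contact_force: [-1.8, -1.3, 5.2]
opening: 0.0117
```

Emit:
move_arm:
  deltas:
    - {"x": 0, "y": -0.001, "z": 0, "wx": 0, "wy": 0, "wz": 0, "hand": 0}
    - {"x": 0, "y": -0.003, "z": 0, "wx": 0, "wy": 0, "wz": 0, "hand": 0}
    - {"x": 0, "y": -0.003, "z": 0, "wx": 0, "wy": 0, "wz": 0, "hand": 0}

```text
time: 19.23
tool_pos: [0.5387, 0.1372, 0.0483]
tool_rot: [3.138, 0.0, 0.292]
contact_force: [-0.2, -13.4, 6.0]
opening: 0.0121
```

Emit:
move_arm:
  deltas:
    - {"x": 0, "y": -0.001, "z": 0, "wx": 0, "wy": 0, "wz": 0, "hand": 0}
    - {"x": 0, "y": -0.003, "z": 0, "wx": 0, "wy": 0, "wz": 0, "hand": 0}
    - {"x": 0, "y": -0.003, "z": 0, "wx": 0, "wy": 0, "wz": 0, "hand": 0}

```text
time: 19.6
tool_pos: [0.5387, 0.1373, 0.0482]
tool_rot: [3.134, 0.0, 0.293]
contact_force: [2.6, -26.1, 3.6]
opening: 0.0121
```

Emit:
move_arm:
  deltas:
    - {"x": 0, "y": 0.003, "z": 0, "wx": 0, "wy": 0, "wz": 0, "hand": 0}
    - {"x": 0, "y": 0.004, "z": 0, "wx": 0, "wy": 0, "wz": 0, "hand": 0}
    - {"x": 0, "y": 0.004, "z": 0, "wx": 0, "wy": 0, "wz": 0, "hand": 0.4}
    - {"x": 0, "y": 0.004, "z": 0, "wx": 0, "wy": 0, "wz": 0, "hand": 0.4}
    - {"x": 0, "y": 0.004, "z": 0, "wx": 0, "wy": 0, "wz": 0, "hand": 0.4}
    - {"x": 0, "y": 0.004, "z": -0.04, "wx": 0, "wy": 0, "wz": 0, "hand": 0.4}
    - {"x": 0, "y": 0.004, "z": -0.09, "wx": 0, "wy": 0, "wz": 0, "hand": 0.4}
    - {"x": 0, "y": 0.004, "z": -0.12, "wx": 0, "wy": 0, "wz": 0, "hand": 0.4}

```text
time: 20.6
tool_pos: [0.539, 0.1393, 0.1706]
tool_rot: [3.141, -0.003, 0.293]
contact_force: [0.2, 0.7, 0.5]
opening: 0.0365
```

Emit:
move_arm:
  deltas:
    - {"x": 0, "y": 0.05, "z": 0, "wx": 0, "wy": 0, "wz": 0, "hand": 0.4}
    - {"x": 0, "y": 0.1, "z": 0, "wx": 0, "wy": 0, "wz": 0, "hand": 0.4}
    - {"x": 0, "y": 0.15, "z": 0, "wx": 0, "wy": 0, "wz": 0, "hand": 0.4}
    - {"x": 0, "y": 0.2, "z": 0, "wx": 0, "wy": 0, "wz": 0, "hand": 0.4}
    - {"x": 0, "y": 0.25, "z": 0, "wx": 0, "wy": 0, "wz": 0, "hand": 0.4}
    - {"x": 0, "y": 0.3, "z": 0, "wx": 0, "wy": 0, "wz": 0, "hand": 0.4}
    - {"x": 0, "y": 0.3, "z": 0, "wx": 0, "wy": 0, "wz": 0, "hand": 0.4}

```text
time: 21.48
tool_pos: [0.6251, -0.1518, 0.1674]
tool_rot: [3.141, 0.0, 0.288]
contact_force: [0.5, 0.4, -0.2]
opening: 0.0367
```

```bash
python3 - <<'E'
from h import *
snap('top','t7.png')
im=cv2.imread('pics/t7.png');hsv=cv2.cvtColor(im,cv2.COLOR_BGR2HSV)
m=cv2.inRange(hsv,np.array([0,120,60]),np.array([9,255,255]))|cv2.inRange(hsv,np.array([170,120,60]),np.array([180,255,255]))
k=np.zeros_like(m);k[180:225,180:215]=m[180:225,180:215]
r=cv2.minAreaRect(max(cv2.findContours(k,0,2)[0],key=cv2.contourArea));p=ray('top',*r[0],.058);print(r,p)
t=np.radians(16.7);print('case y',(p[:2]-[.5207,.1973])@[-np.sin(t),np.cos(t)])
print(monitor.observe()['tool_pos'],monitor.observe()['contact_force'])
cv2.imwrite('pics/c7.png',cv2.resize(im[160:260,125:265],None,fx=5,fy=5,interpolation=2))
E
```

```text
((194.50003051757812, 202.5), (23.525955200195312, 3.152963161468506), 75.96376037597656) [0.53902619 0.13821627 0.058     ]
case y -0.061857944850984344
[ 0.62464496 -0.14956985  0.16745572] [-0.98040059 -0.362057    0.31797867]
```

View pics/c7.png

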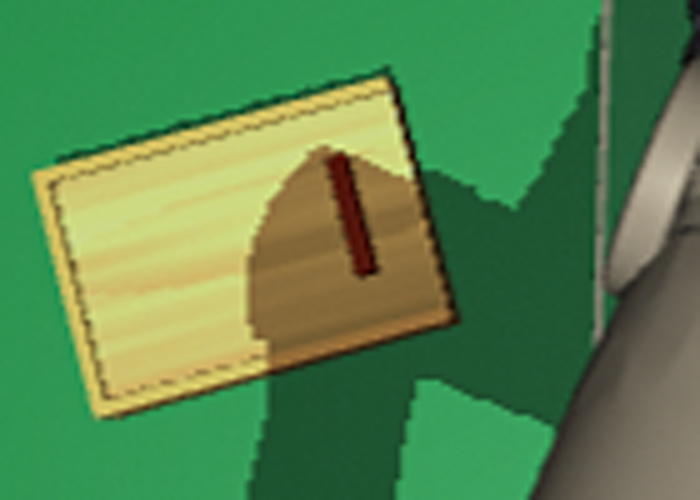

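```bash
python3 -c "
from cell import robot
print(robot.hand_in())"
```

```text
the job is handed in; nothing more can be done
None
```

The stamp is back in its case with the lid shut, and I handed the job in at about 21.5 s of the 67 s allowed. No verdict came back.

- **Lid opened:** I gripped the pull and slid the lid back about 146 mm. That showed the empty bed was the one at case y = -3 mm.
- **Stamp placed:** I gripped the stamp at its middle, carried it over, and lowered it until it touched at about 6 N before releasing it. A picture before closing showed it lying parallel in the felt with its neck in the fork. The black-handled stamp showed no visible change.
- **Lid closed:** I slid the lid shut until it pushed back at 13–26 N without moving further, then let go and backed off. The gripper is clear and reads no contact beyond sensor noise.

**Disagreement:** my last picture put the pull at case y = -62 mm, while fully shut should be -65 mm. I put that 3 mm down to error in my estimate of where the case is. The firm stop and the closed look in the picture both say the lid is shut. I did not measure the bystanders again at the end.

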